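Right the fallen sample bottle and slide it under the sampling needle

ROBOT

A 6-joint arm with a two-finger parallel gripper is mounted at the origin on the work surface. World frame = base frame: x ahead of the robot, y to its left, z up, the work surface at z = 0. Lengths are in mm, angles in rad, forces in N, time in s.
With the tool pointing down it reaches from about 275 to 775 mm from the base axis. Payload 14.6 kg.
Tool frame: the origin (TCP) lies midway between the tips of the shut fingers; the grasp point (between the pads) lies 19 mm behind it (robot.pinch_z is the distance from the TCP to the grasp point, in mm); z points along the fingers, y is the line along which they close (so a half turn about z gives the same grasp; the last joint's range is limited). The gripper opens to 85 mm and grips with 20 to 120 N. Pads are 22 mm wide; open, the fingers measure 114 mm over their backs; the gripper's body (76 mm by 85 mm) begins 54 mm behind the grasp point. The pads swing forward as they close: fully open they stand 13 mm farther back than shut.
Start: joints at [1.002, 0.263, -0.048, 1.259, 0, 1.415], TCP at [211.103, 480.691, 231.278] pointing down, gripper open.
Joint ranges: [-2.65, 2.65], [-0.89, 1.7], [-1.18, 1.37], [-2.13, 2.11], [-1.35, 1.29], [-3.14, 3.14]. Speed limits (rad/s): [1.89, 1.89, 2.57, 2.79, 3.14, 3.14].

INTERFACE

Orientations are given as a unit quaternion [w, x, y, z].
In Python, from rig import robot, capture, camera_info gives the robot as it stands.
- The arm moves only by the shell command python3 -m inch 'ROWS'. ROWS is JSON, a list of rows, each a list of 5 numbers: the opening, from 0 (shut) to 1 (fully open), then the shift along the world's x, y, z in cm, then the turn about the world's z in rad. A call has 1 to 5 rows; each row is the pose to reach, as a shift and turn from the pose commanded when the call began; what a row does not reach only later rows make up. A row lasts 1/8 s, in which the tool goes at most 62.5 mm and 10.7 degrees, less where a joint would pass 70% of its speed; a pose out of reach is approached as far as the arm can. A call with a gripper value outside its range is refused whole. The fingers move at their own pace and stop on an object; the grip force is fixed at half the most. Time passes only in rows, so rows that repeat a pose let the fingers close. It gives the time, the measured TCP pose, the force, the opening and the grip force at its end, in the units of the state.
- robot.observe(): the state, without advancing time (a new reading comes with each control period).
- capture(name): name is "side" or "top" or "wrist"; returns the picture (384x512x3 uint8, blue, green, red); there is no depth.
- camera_info(name): a dict with "K" (3x3 intrinsics, pixels), "rvec" (rotation vector, rad) and "tvec" (3), from world to camera coordinates, as OpenCV has them; the wrist camera has in their place "hand_eye" (4x4, takes a point from camera to tool coordinates, whose origin is the TCP and whose axes are the flange's). Camera axes: x right, y down, z forward; pixel columns grow to the right and rows downward; lengths in mm; the calibration is good to about 2 mm. The wrist camera is an equidistant fisheye: a pixel r from the principal point sees the ray r / f radians off the axis. A picture is of the moment at which its call begins: read the wrist's pose just before it. camera_info takes no time and is no camera call.
- robot.job_done(): hands the job in; it is judged then, once.
The state is a dict: "time": time; "joint_positions": joint angles; "dq": joint speeds; "effort": joint torques, N m; "ee_pos": TCP position; "orientation": TCP orientation; "ft_force": force on the tool from outside, world axes, zero at the start; "wrist_torque": the same for the moment, N m; "width": finger opening in mm; "grasp_force": force on a finger pad.
Only numpy, scipy, OpenCV 4.12 (cv2) and the standard library are available. Lean on these libraries where they do the work, as an engineer would, in place of code of your own. Each camera call takes 0.05 s, during which the arm holds its last target. There are 200 camera calls.

TASK

One sample bottle has toppled over on the bench. Stand it upright inside the marked square on the metal sled and let go of it there, then slide the sled along the bench by its handle, without lifting it, until the round rubber septum on the bottle's cap is directly under the tip of the sampling needle. Do not bump the needle stand, and leave the other things on the bench where they are.

Things in the scene. Friction and masses are not known exactly. Their poses are not given: they have to be found in the camera images.
- bottle: the fallen bottle, white plastic, 140 mm long, about 0.22 kg: square body 54 x 54 mm, sloping shoulder, round grey ribbed cap 40 mm in diameter. Origin on its axis at mid-length; its z axis points from base to cap (up when upright, level at the start, when it lies on a flat side). The square body spans z = -70 to 22 mm, the cap z = 39 to 70 mm.
- septum (a point): centre of the top face of the fallen bottle's cap, where a dark rubber septum 16 mm in diameter lies; z axis as the bottle's
- bottle_base (a point): centre of the square underside of the fallen bottle
- sled: loose flat aluminium sled, plate 216 x 100 x 12 mm, about 0.6 kg, lying on the bench. Origin at the centre of its underside, x along its length. A square 80 mm wide is marked by dark lines at its +x end; at its -x end stands the grey handle, an upright tab 46 mm long (x), 20 mm thick (y), its top 68 mm above the bench
- sled_spot (a point): centre of the marked square on the sled, on the plate's top face (12 mm above the bench), 60 mm to +x of the sled's origin; axes as the sled's
- sled_handle (a point): centre of the top edge of the sled's handle, 75 mm to -x of the sled's origin; the 20 mm thickness to grip lies along the sled's y; axes as the sled's
- stand: fixed sampling-needle stand, 312 mm high. Origin on the bench straight below the needle. Its foot (100 x 170 mm, 22 mm high) and column lie 95 to 195 mm along its own +x from the needle (to the far right); a beam at 262 mm height carries the needle holder (32 mm in diameter, its lower end at 216 mm)
- needle_tip (a point): tip of the thin steel needle that points straight down, 167 mm above the bench, so 15 mm above the septum of a bottle standing on the sled
- twin: bystander: an identical bottle that stands upright on the bench near the back. Origin at its middle, 70 mm above the bench
- jug: bystander: plastic mug-shaped jug, 90 mm in diameter and 110 mm high, standing; origin at the centre of its underside
- washbottle: bystander: wash bottle with a bent spout, 68 mm in diameter and 200 mm high, standing; origin at the centre of its underside
- tipbox: bystander: box for pipette tips, 122 x 87 x 83 mm; origin at the centre of its underside
Things that resemble listed ones, but are neither listed nor needed, are in the scene too. Leave any purple or red look-alike of the sled alone.

How it is judged:
By the outcome, as a careful person would: the job done as asked, in the order asked, and still so for the second after the job is handed in, with the robot touching nothing.
It also fails if it takes over 72 s, if anything falls off the work surface, if the arm or the gripper's body presses on something with over 40 N, if the wrist force passes 120 N, or if a joint passes its speed limit or range.

## Working session

There is one attempt and no reset: what is moved stays moved. The work goes in short steps, Python scripts to look and compute and a shell command to move; the robot and the scene stay as the last step left them, time stands still between calls to the robot, and variables do not carry over. Pictures are saved under pics/ and viewed, at most 10 in all, crops included, and the job is handed in when it is done.

```bash
ls; mkdir -p pics; python3 - <<'E'
from rig import robot,capture,camera_info
import cv2
for n in("side","top"):
    cv2.imwrite(f"pics/{n}0.png",capture(n)); print(n,camera_info(n))
print(camera_info("wrist")); s=robot.observe(); print(s)
E
```

```text
pics
side {'K': array([[495.13960401,   0.        , 248.97804093],
       [  0.        , 495.13960401, 189.93298202],
       [  0.        ,   0.        ,   1.        ]]), 'rvec': array([ 0.19299178, -2.74111675,  1.42985249]), 'tvec': array([ 476.75217397,  106.50527435, 1659.97259873])}
top {'K': array([[459.73122213,   0.        , 256.24580421],
       [  0.        , 459.73122213, 192.72920775],
       [  0.        ,   0.        ,   1.        ]]), 'rvec': array([ 2.00313292, -2.20845562,  0.2334231 ]), 'tvec': array([  86.55566421,  489.59691263, 1677.65401364])}
{'K': array([[297.31863964,   0.        , 255.36848211],
       [  0.        , 297.31863964, 191.02911249],
       [  0.        ,   0.        ,   1.        ]]), 'hand_eye': array([[-4.96064552e-04, -9.56986606e-01, -2.90131677e-01,
         7.29256159e+01],
       [ 9.99999144e-01, -8.25904990e-04,  1.01442175e-03,
        -1.09230701e+00],
       [-1.21040923e-03, -2.90130926e-01,  9.56986197e-01,
        -1.42294197e+02],
       [ 0.00000000e+00,  0.00000000e+00,  0.00000000e+00,
         1.00000000e+00]])}
{'time': 0.1, 'joint_positions': array([ 1.00172257e+00,  2.63448473e-01, -4.88370883e-02,  1.25940980e+00,
        1.31879849e-05,  1.41548391e+00]), 'dq': array([ 0.00133743, -0.00137814,  0.00206193,  0.00045371, -0.00050377,
       -0.00034762]), 'effort': array([ 2.93989840e-03, -6.38578463e+01,  3.85060823e+01,  1.00300106e-02,
       -1.38636174e-04, -2.39240273e-05]), 'ee_pos': array([210.95824721, 480.4938609 , 230.90034155]), 'orientation': array([-1.65442710e-04,  2.05408075e-01,  9.78676310e-01, -4.18019488e-04]), 'ft_force': array([-0.614394  , -0.07460674,  0.25199637]), 'wrist_torque': array([0.0248312 , 0.06152695, 0.06824048]), 'grasp_force': 0.0, 'width': 85.4815028595166}
```

View pics/side0.png

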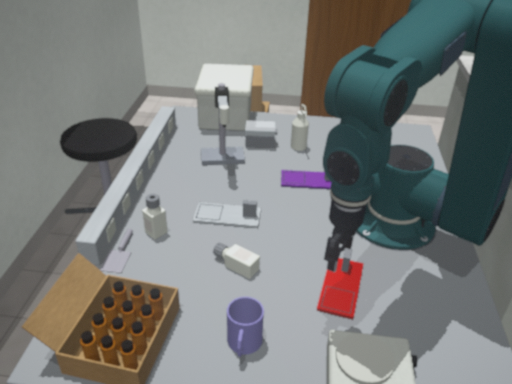

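View pics/top0.png

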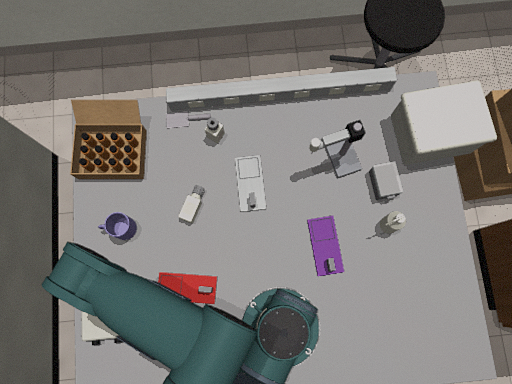

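The side view shows the fallen bottle (cap 218,250; body 243,262), the grey sled (228,214) and the needle near (235,180). In the top view the bottle is at (192,205), the sled at (250,183) and the needle holder at (316,144). Next I'll zoom in on both.

```bash
python3 - <<'E'
import cv2
t=cv2.imread("pics/top0.png")[105:225,170:370]; s=cv2.imread("pics/side0.png")[75:285,130:410]
cv2.imwrite("pics/tz.png",cv2.resize(t,None,fx=4,fy=4,interpolation=2)); cv2.imwrite("pics/sz.png",cv2.resize(s,None,fx=2.85,fy=2.85,interpolation=2))
E
```

```text
(no output)
```

View pics/tz.png

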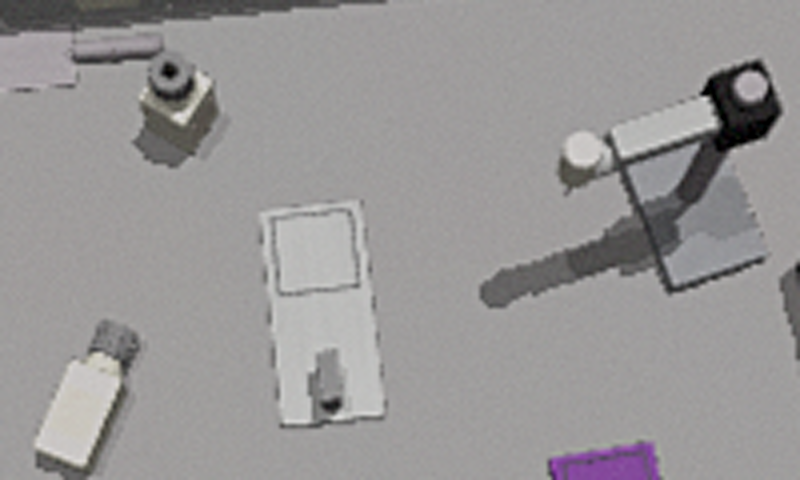

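View pics/sz.png

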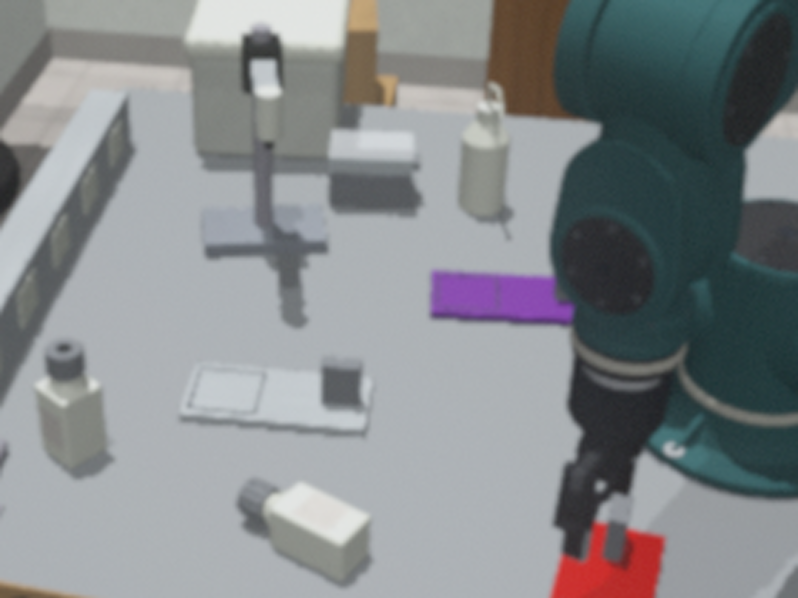

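The zooms give usable corners for the sled plate and its square, the bottle's body face, the stand foot and the needle holder. I'll fit planar poses over both cameras.

```bash
cat >h.py <<'E'
import numpy as np,cv2
from rig import robot,capture,camera_info
from scipy.optimize import least_squares
from scipy.spatial.transform import Rotation as R
CI={n:camera_info(n) for n in("side","top","wrist")}
def proj(n,P):
    c=CI[n]; return cv2.projectPoints(np.array(P,float).reshape(-1,3),c["rvec"],c["tvec"],c["K"],None)[0][:,0]
Z={"top":(4,170,105),"side":(2.85,130,75)}
def unz(n,p): s,a,b=Z[n]; return (np.array(p,float)+.5)/s-.5+[a,b]
def loc(q,L):
    L=np.array(L,float); c,s=np.cos(q[2]),np.sin(q[2]); return np.c_[q[0]+c*L[:,0]-s*L[:,1],q[1]+s*L[:,0]+c*L[:,1],L[:,2]]
def fit(obs,q0): # obs: [(cam,local xyz,zoomed pixel)]
    f=lambda q:np.concatenate([(proj(n,loc(q,[l]))-unz(n,p)).ravel() for n,l,p in obs])
    r=least_squares(f,q0,loss="soft_l1"); return r.x,f(r.x).reshape(-1,2)
def wproj(P,pos,quat): # fisheye projection of world points
    Rt=R.from_quat(np.roll(quat,-1)).as_matrix(); H=CI["wrist"]["hand_eye"]; K=CI["wrist"]["K"]
    c=(((np.array(P,float).reshape(-1,3)-pos)@Rt)-H[:3,3])@H[:3,:3]
    r=np.hypot(c[:,0],c[:,1]); th=np.arctan2(r,c[:,2]); return K[:2,2]+K[0,0]*th[:,None]*c[:,:2]/r[:,None]
E
python3 - <<'E'
from h import *
np.set_printoptions(precision=2,suppress=True)
T,S="top","side"
sled=[(T,(108,50,12),(262,213)),(T,(108,-50,12),(358,201)),(T,(-108,-50,12),(384,413)),(T,(100,40,12),(272,217)),(T,(100,-40,12),(352,208)),(T,(20,-40,12),(358,286)),(T,(20,40,12),(280,295)),
(S,(108,-50,12),(197,364)),(S,(108,50,12),(180,416)),(S,(-108,-50,12),(373,378)),(S,(100,-40,12),(203,368)),(S,(100,40,12),(190,410)),(S,(20,40,12),(257,413)),(S,(20,-40,12),(268,371))]
b=[(T,(-70,27,54),(38,437)),(T,(-70,-27,54),(83,467)),(T,(22,27,54),(75,358)),(T,(22,-27,54),(122,377)),(S,(-70,27,54),(340,548)),(S,(-70,-27,54),(370,520)),(S,(22,27,54),(270,516)),(S,(22,-27,54),(312,484))]
st=[(T,(95,-85,22),(672,290)),(T,(195,-85,22),(765,258)),(T,(95,85,22),(612,137)),(S,(95,-85,22),(326,243)),(S,(195,-85,22),(323,208)),(S,(95,85,22),(207,247)),(S,(195,85,22),(203,209)),(S,(0,0,216),(269,142))]
tw=[(T,(0,0,140),(170,70)),(S,(0,0,140),(66,347))]
for n,o,q in(("sled",sled,(500,80,.1)),("bottle",b,(400,300,-.5)),("stand",st,(600,-100,-1.3)),("twin",tw,(700,200,0))):
    q,r=fit(o,np.array(q,float)); print(n,q); print(r.T)
    if n=="stand":
        for h in(216,262,290,312): print(h,proj(T,loc(q,[(0,0,h)]))*4-[680-1.5,420-1.5])
    if n=="sled": print("handle",loc(q,[(-75,0,68)]),"spot",loc(q,[(60,0,12)]))
E
```

```text
sled [546.64  56.6    0.02]
[[-0.43  0.87  0.91 -0.18  0.08  0.94 -0.01 -0.2  -0.19  0.32 -0.58 -0.7
  -0.26 -0.35]
 [-0.28 -0.12  0.6   0.38  0.36  0.47  0.53 -0.14 -0.49  0.13  0.36 -0.05
   0.95  1.23]]
handle [[471.65  55.27  68.  ]] spot [[606.63  57.66  12.  ]]
bottle [484.16 283.3   -0.53]
[[-2.32 -0.61 -0.59  0.53 -0.07  0.83 -0.58 -3.64]
 [ 1.87  0.33 -0.31  0.77 -0.06 -0.47 -2.73 -1.08]]
stand [ 594.55 -167.93   -1.35]
[[-0.26  0.71 -0.45  1.19  0.1  -0.93  0.11  0.11]
 [ 0.15  0.21 -1.31 -0.26 -0.86 -0.22  0.08  2.75]]
216 [[570.8  178.77]]
262 [[576.91 162.  ]]
290 [[580.81 151.32]]
312 [[583.97 142.65]]
twin [757.7 174.    0. ]
[[ 0.69 -0.33]
 [ 0.28  0.78]]
```

```bash
python3 -m inch '[[1,6,-4.4,0,-0.03],[1,12,-8.8,0,-0.06],[1,18,-13,0,-0.09],[1,23,-17,0,-0.115],[1,24,-17.5,0,-0.115]]'
python3 -m inch '[[1,3,-2,0,0],[1,5,-3.6,0,0],[1,5,-3.6,0,0],[1,5,-3.6,0,0]]'
python3 - <<'E'
from h import *
s=robot.observe(); w=capture("wrist"); cv2.imwrite("pics/w1.png",w); np.savez("w1.npz",p=s["ee_pos"],q=s["orientation"])
print(s["ee_pos"],s["orientation"],s["joint_positions"])
cv2.imwrite("pics/w1z.png",cv2.resize(w,(800,600),interpolation=2))
E
```

```text
time: 0.72
ee_pos: [452.7, 303.9, 231.1]
orientation: [-0.0, 0.262, 0.965, -0.0]
ft_force: [0.8, 0.6, -0.9]
width: 85.5
grasp_force: 0.0
time: 1.23
ee_pos: [500.6, 269.9, 231.1]
orientation: [-0.0, 0.261, 0.965, -0.0]
ft_force: [0.6, -0.7, -0.2]
width: 85.2
grasp_force: 0.0
[500.55078716 269.9125986  231.07348564] [-3.35948387e-04  2.61315736e-01  9.65253312e-01 -1.33748948e-04] [3.51176877e-01 3.39478467e-01 6.32781284e-02 1.29529902e+00
 1.69566470e-04 8.79946954e-01]
```

View pics/w1z.png

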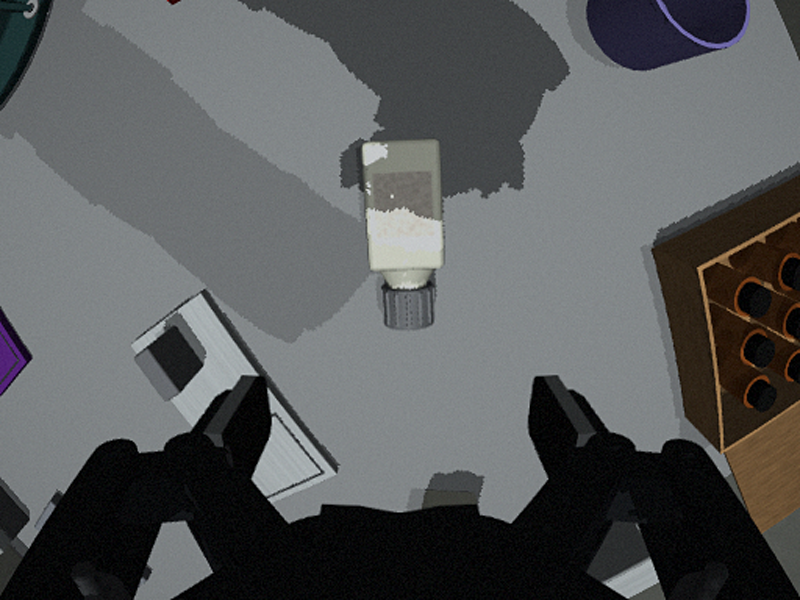

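The bottle's top face spans (362,141) to (443,268) in this view, and the cap end is at (409,329). I'll refit the bottle pose from it.

```bash
python3 - <<'E'
from h import *
d=np.load("w1.npz")
L=[(-70,27,54),(-70,-27,54),(22,27,54),(22,-27,54),(70,20,30),(70,-20,30)]
Q=(np.array([(440,139),(362,141),(443,268),(368,271),(433,328),(385,330)])+.5)/1.5625-.5
f=lambda q:(wproj(loc(q,L),d["p"],d["q"])-Q).ravel()
r=least_squares(f,(484,283,-.53),loss="soft_l1");print(r.x,f(r.x).reshape(-1,2).round(1).T)
for z in(54,45,50):print(z,loc(r.x,[(z,0,27)]))
w=R.from_quat(np.roll(d["q"],-1)).as_matrix();print("tool y ang",np.arctan2(w[1,1],w[0,1]))
print(loc(r.x,[(-70,0,0),(-70,27,0)]))
E
```

```text
[486.37364749 281.98793049  -0.48847497] [[ 0.5 -0.6  0.8  0.   0.2 -1.6]
 [-0.3  0.4  1.2  1.2 -3.4 -3.4]]
54 [[534.05832336 256.64682381  27.        ]]
45 [[526.11087738 260.87034159  27.        ]]
50 [[530.52612514 258.52394282  27.        ]]
tool y ang 1.042026315797626
[[424.56017879 314.83751323   0.        ]
 [437.23073213 338.67985116   0.        ]]
```

```bash
python3 -m inch '[[1,1.5,-0.6,-5,0.02],[1,3,-1.2,-10,0.04],[1,3.35,-1.35,-15,0.04],[1,3.35,-1.35,-18,0.04],[1,3.35,-1.35,-20,0.04]]'
python3 -m inch '[[1,0,0,-2,0],[1,0,0,-2.6,0],[1,0,0,-2.6,0]]'
python3 -m inch '[[0.2,0,0,0,0],[0.2,0,0,0,0],[0.2,0,0,0,0],[0.2,0,0,0,0],[0.2,0,0,0,0]]'
python3 -m inch '[[0.2,0,0,0,0],[0.2,0,0,0,0],[0.2,0,0,0,0]]'
```

```text
time: 1.9
ee_pos: [533.3, 256.7, 29.9]
orientation: [-0.001, 0.241, 0.97, -0.0]
ft_force: [1.0, -0.3, 0.4]
width: 85.3
grasp_force: 0.0
time: 2.28
ee_pos: [534.3, 256.6, 5.5]
orientation: [-0.0, 0.242, 0.97, -0.0]
ft_force: [-0.3, -0.7, 0.3]
width: 85.1
grasp_force: 0.0
time: 2.9
ee_pos: [535.0, 256.3, 5.7]
orientation: [0.0, 0.242, 0.97, 0.0]
ft_force: [0.3, -0.8, 6.0]
width: 38.7
grasp_force: 59.5
time: 3.28
ee_pos: [535.0, 256.3, 5.7]
orientation: [0.0, 0.242, 0.97, 0.0]
ft_force: [0.8, -0.1, 5.7]
width: 38.5
grasp_force: 59.5
```

```bash
python3 -m inch '[[0.2,-0.3,0.2,1.6,0],[0.2,-1,0.5,3.1,0],[0.2,-1.75,0.95,4.5,0],[0.2,-2.7,1.4,5.8,0],[0.2,-2.7,1.4,5.8,0]]'
python3 - <<'E'
from h import *
s=robot.observe(); w=capture("wrist"); a=capture("side"); 
w=cv2.resize(w,(512,384)); a=cv2.resize(a[190:310,160:300],(448,384),interpolation=2)
cv2.imwrite("pics/a.png",cv2.resize(np.hstack([w,a]),(800,320)))
E
```

```text
time: 3.9
ee_pos: [507.3, 270.8, 64.5]
orientation: [0.001, 0.242, 0.97, 0.0]
ft_force: [-1.1, 0.7, -2.9]
width: 38.7
grasp_force: 60.8
```

View pics/a.png

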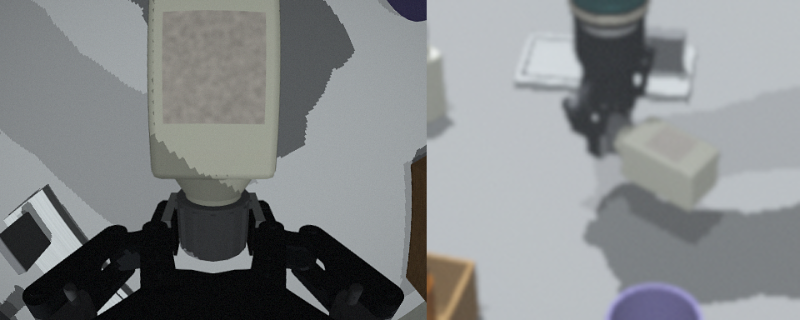

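The bottle came up level and rigid in the pads, with its cap at about (212,230) in the wrist half and the base clear of the bench. Gravity doesn't turn it at full grip. I'll lower it close to the bench and test whether a target opening close to the cap's width softens the grip.

```bash
python3 -m inch '[[0.2,0,0,-2,0],[0.2,0,0,-3.5,0],[0.2,0,0,-4.3,0],[0.2,0,0,-4.3,0]]' | grep -E "pos|force"
python3 -m inch '[[0.4,0,0,0,0],[0.4,0,0,0,0]]'| grep -E "force|width"
python3 -m inch '[[0.43,0,0,0,0],[0.43,0,0,0,0]]'| grep -E "force|width"
python3 -m inch '[[0.44,0,0,0,0],[0.44,0,0,0,0]]'| grep -E "force|width"
python3 -m inch '[[0.447,0,0,0,0],[0.447,0,0,0,0]]'| grep -E "force|width"
```

```text
ee_pos: [507.3, 270.0, 19.7]
ft_force: [-0.2, -0.2, -2.4]
grasp_force: 60.8
ft_force: [-0.0, 0.5, -2.0]
width: 38.7
grasp_force: 60.8
ft_force: [0.0, 0.2, -2.4]
width: 38.6
grasp_force: 60.8
ft_force: [-0.0, -0.1, -2.1]
width: 38.0
grasp_force: 60.8
ft_force: [0.8, -1.4, -2.1]
width: 38.3
grasp_force: 60.8
```

```bash
for o in 1; do
python3 -m inch '[[0.45,0,0,0,0]]'| grep -E "force|width"
python3 -m inch '[[0.453,0,0,0,0]]'| grep -E "force|width"
python3 -m inch '[[0.456,0,0,0,0]]'| grep -E "force|width"
python3 -m inch '[[0.459,0,0,0,0]]'| grep -E "force|width"
python3 -m inch '[[0.462,0,0,0,0]]'| grep -E "force|width"; done
```

```text
ft_force: [0.0, 0.1, -2.8]
width: 38.8
grasp_force: 53.7
ft_force: [0.3, 0.5, -3.5]
width: 38.8
grasp_force: 43.4
ft_force: [0.4, 0.9, -3.3]
width: 39.0
grasp_force: 33.4
ft_force: [-0.6, 0.6, -2.9]
width: 39.0
grasp_force: 23.8
ft_force: [0.5, -0.4, -0.6]
width: 39.6
grasp_force: 14.8
```

At an opening of 0.462 (about 15 N) the base swung down onto the bench. I'll keep this soft grip and raise it slowly so it hangs upright.

```bash

python3 -m inch '[[0.462,0,0,0.5,0],[0.462,0,0,1,0],[0.462,0,0,1.5,0],[0.462,0,0,2,0],[0.462,0,0,2,0]]'| grep -E "pos|force|width"
python3 -m inch '[[0.462,0,0,0.5,0],[0.462,0,0,1,0],[0.462,0,0,1.5,0],[0.462,0,0,2,0],[0.462,0,0,2,0]]'| grep -E "pos|force|width"
python3 - <<'E'
from h import *
w=capture("wrist"); a=capture("side"); 
w=cv2.resize(w,(512,384)); a=cv2.resize(a[190:310,160:300],(448,384),interpolation=2)
cv2.imwrite("pics/b.png",cv2.resize(np.hstack([w,a]),(800,320)))
E
```

```text
ee_pos: [507.9, 270.3, 40.8]
ft_force: [0.3, 0.3, -2.0]
width: 39.6
grasp_force: 14.9
ee_pos: [507.9, 270.3, 60.8]
ft_force: [0.8, -0.6, -1.1]
width: 39.1
grasp_force: 15.4
```

View pics/b.png

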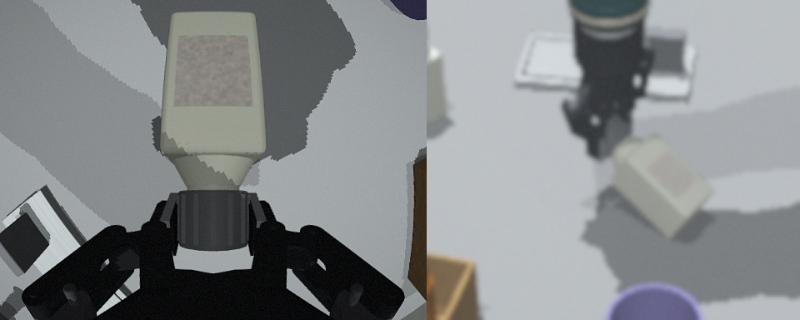

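The swing works: the bottle now hangs about 30° cap-up, with its base edge near the bench. I'll carry on.

```bash

python3 -m inch '[[0.463,0,0,0.5,0],[0.463,0,0,1,0],[0.463,0,0,1.5,0],[0.463,0,0,2,0],[0.463,0,0,2,0]]'| grep -E "pos|force|width"
python3 -m inch '[[0.463,0,0,0.5,0],[0.463,0,0,1,0],[0.463,0,0,1.5,0],[0.463,0,0,2,0],[0.463,0,0,2,0]]'| grep -E "pos|force|width"
python3 -m inch '[[0.463,0,0,0.4,0],[0.463,0,0,0.8,0],[0.463,0,0,1,0],[0.463,0,0,1,0],[0.463,0,0,1,0]]'| grep -E "pos|force|width"
python3 - <<'E'
from h import *
w=capture("wrist"); a=capture("side"); 
w=cv2.resize(w,(512,384)); a=cv2.resize(a[190:310,160:300],(448,384),interpolation=2)
cv2.imwrite("pics/c.png",cv2.resize(np.hstack([w,a]),(800,320)))
E
```

```text
ee_pos: [508.1, 270.3, 80.9]
ft_force: [2.4, -1.6, 1.4]
width: 39.5
grasp_force: 13.3
ee_pos: [507.8, 270.3, 100.7]
ft_force: [0.1, 0.4, -3.3]
width: 39.6
grasp_force: 13.3
ee_pos: [507.6, 270.2, 110.2]
ft_force: [0.5, 0.8, -3.3]
width: 39.5
grasp_force: 13.3
```

View pics/c.png

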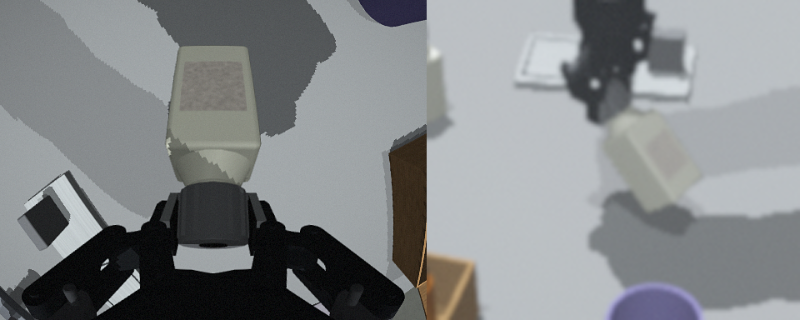

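It's now about 45° and hanging free. I'll soften the grip a little more near the bench. To track the tilt without pictures, I'll match edges in the wrist camera's centre column against a prediction.

```bash
cat >tilt.py <<'E'
from h import *
from scipy.ndimage import gaussian_filter1d
from scipy.signal import find_peaks
def pred(s):
    u=np.array([.883,-.469,0]);z=np.array([0,0,1.]);g=s["ee_pos"]+[0,0,24]
    for a in(60,45,35,25,15,5,0):
        t=np.deg2rad(a); ax=np.sin(t)*u+np.cos(t)*z; n=np.sin(t)*z-np.cos(t)*u  # axis, upper/back face normal
        P=[g-124*ax+27*n, g-32*ax+27*n, g+16*ax+20*n]; print(a,wproj(P,s["ee_pos"],s["orientation"])[:,1].round(0))
def edges():
    w=capture("wrist").astype(float).mean(2)[:,240:270].mean(1); d=gaussian_filter1d(w,1.5,order=1); k=find_peaks(abs(d),height=4)[0]
    print("edges",[(int(i),int(d[i])) for i in k]); return w
if __name__=="__main__":
    import sys
    s=robot.observe(); 
    if len(sys.argv)>1: pred(s)
    edges(); print(s["wrist_torque"].round(3),s["ee_pos"].round(1))
E
python3 tilt.py p
python3 -m inch '[[0.464,0,0,0,0],[0.4645,0,0,0,0],[0.465,0,0,0,0],[0.465,0,0,0,0]]'| grep -E "force|width"
python3 tilt.py
```

```text
60 [ 15. 186. 309.]
45 [ 50. 178. 296.]
35 [ 74. 177. 285.]
25 [ 98. 178. 274.]
15 [122. 182. 262.]
5 [147. 188. 251.]
0 [159. 192. 245.]
edges [(54, 11), (176, -4), (179, 5), (218, -14), (291, -7), (297, 33), (327, -35)]
[-0.016 -0.107 -0.002] [507.5 270.2 110.2]
ft_force: [0.6, -0.4, -2.6]
width: 40.0
grasp_force: 7.4
edges [(116, 6), (155, 4), (178, 7), (183, -5), (213, -16), (279, -8), (297, 20), (309, 15), (327, -37)]
[-0.098 -0.092  0.06 ] [507.7 270.2 110.4]
```

```bash

python3 -m inch '[[0.463,0,0,-0.4,0],[0.463,0,0,-0.7,0],[0.463,0,0,-0.9,0],[0.463,0,0,-0.9,0]]'| grep -E "pos|force|width"
python3 tilt.py
python3 -m inch '[[0.463,-0.4,0.2,-0.9,0],[0.463,-0.8,0.4,-0.9,0],[0.463,-1.2,0.65,-1,0],[0.463,-1.2,0.65,-1.1,0],[0.463,-1.2,0.65,-1.1,0]]'| grep -E "pos|force|width"
python3 tilt.py p
```

```text
ee_pos: [508.9, 270.3, 102.7]
ft_force: [0.7, -2.3, 13.9]
width: 39.6
grasp_force: 11.3
edges [(115, 7), (183, 6), (190, -4), (221, -16), (292, -8), (309, 21), (320, 15), (327, -37)]
[-0.536 -0.113  0.05 ] [508.9 270.3 102.7]
ee_pos: [499.5, 276.6, 96.3]
ft_force: [-5.8, -14.3, 72.2]
width: 39.5
grasp_force: 51.0
60 [ 14. 187. 310.]
45 [ 49. 179. 297.]
35 [ 73. 177. 286.]
25 [ 97. 179. 275.]
15 [121. 182. 263.]
5 [146. 188. 252.]
0 [158. 192. 246.]
edges [(127, 6), (187, 6), (194, -4), (224, -16), (295, -8), (319, 16), (327, -23)]
[-3.703  1.76   0.313] [499.5 276.6  96.3]
```

I pressed too hard: the z shifts of the two calls added up to 72 N. I'll back off now and fit the tilt and slip from the edges.

```bash

python3 -m inch '[[0.463,0,0,0.3,0],[0.463,0,0,0.6,0],[0.463,0,0,0.8,0],[0.463,0,0,0.8,0]]'| grep -E "pos|force|width"
cat >ft.py <<'E'
from tilt import *
s=robot.observe(); edges(); print(s["ft_force"].round(1),s["ee_pos"].round(1))
u=np.array([.883,-.469,0]);z=np.array([0,0,1.])
for d in(124,114,104):
  for a in(30,20,10,0):
    g=s["ee_pos"]+[0,0,24];t=np.deg2rad(a); ax=np.sin(t)*u+np.cos(t)*z; n=np.sin(t)*z-np.cos(t)*u
    f=lambda k,m:g+(k-d)*ax+m*n
    print(d,a,wproj([f(0,27),f(92,27),f(109,20),f(140,20),f(140,8),f(140,-8),f(0,-27)],s["ee_pos"],s["orientation"])[:,1].round(0), "low edge z",(f(0,-27))[2].round(0))
E
python3 ft.py
```

```text
ee_pos: [495.5, 276.7, 98.1]
ft_force: [0.4, -0.3, 0.0]
width: 39.9
grasp_force: 18.9
edges [(131, 4), (185, 6), (193, -4), (221, -16), (290, -8), (313, 9), (319, 13), (327, -24)]
[ 0.4 -0.3  0. ] [495.5 276.7  98.1]
124 30 [ 86. 177. 216. 280. 292. 306. 146.] low edge z 1.0
124 20 [110. 180. 214. 268. 286. 306. 170.] low edge z -4.0
124 10 [135. 185. 214. 256. 279. 305. 195.] low edge z -5.0
124 0 [159. 192. 216. 245. 271. 302. 220.] low edge z -2.0
114 30 [ 93. 193. 234. 304. 315. 326. 154.] low edge z 10.0
114 20 [115. 192. 229. 290. 307. 325. 177.] low edge z 6.0
114 10 [138. 194. 226. 274. 297. 322. 201.] low edge z 5.0
114 0 [162. 197. 224. 258. 286. 317. 224.] low edge z 8.0
104 30 [100. 211. 255. 330. 338. 347. 162.] low edge z 18.0
104 20 [121. 206. 247. 314. 329. 346. 184.] low edge z 15.0
104 10 [142. 204. 239. 294. 317. 342. 207.] low edge z 15.0
104 0 [164. 204. 233. 273. 302. 334. 229.] low edge z 18.0
```

```bash

python3 -m inch '[[0.465,-0.4,0.2,-0.1,0],[0.465,-0.8,0.4,-0.2,0],[0.465,-1.2,0.65,-0.3,0],[0.465,-1.7,0.9,-0.3,0],[0.465,-2.2,1.15,-0.3,0]]'| grep -E "pos|force|width"
python3 ft.py
```

```text
ee_pos: [473.9, 288.4, 95.6]
ft_force: [3.8, -3.3, 11.5]
width: 39.5
grasp_force: 15.8
edges [(154, -5), (185, 10), (191, -5), (211, -13), (266, -8), (298, 8), (318, 28), (327, -38)]
[ 3.8 -3.3 11.5] [473.9 288.4  95.6]
124 30 [ 86. 177. 216. 280. 292. 306. 146.] low edge z -1.0
124 20 [110. 180. 214. 268. 286. 306. 170.] low edge z -6.0
124 10 [134. 185. 214. 257. 279. 305. 195.] low edge z -7.0
124 0 [159. 192. 216. 245. 272. 302. 220.] low edge z -4.0
114 30 [ 92. 193. 234. 304. 315. 326. 154.] low edge z 7.0
114 20 [115. 192. 230. 290. 307. 325. 177.] low edge z 3.0
114 10 [138. 194. 226. 274. 297. 322. 200.] low edge z 3.0
114 0 [161. 197. 224. 258. 286. 318. 224.] low edge z 6.0
104 30 [100. 211. 255. 330. 339. 348. 162.] low edge z 16.0
104 20 [121. 206. 247. 314. 330. 346. 184.] low edge z 13.0
104 10 [142. 204. 239. 295. 317. 342. 206.] low edge z 13.0
104 0 [164. 204. 233. 273. 302. 335. 229.] low edge z 16.0
```

Edges fit an upright bottle pressed lightly onto the bench. I'll release so that it settles flat, then check.

```bash

python3 -m inch '[[0.5,0,0,0.2,0],[0.65,0,0,0.4,0],[0.65,0,0,0.4,0],[0.65,0,0,0.4,0]]'| grep -E "pos|force|width"
python3 ft.py | grep -E "edg|\[| 0 "
python3 - <<'E'
from h import *
w=capture("wrist"); a=capture("side"); t=capture("top")
for n,i in(("w3",w),("s3",a),("t3",t)): cv2.imwrite(f"pics/{n}.png",i)
w=cv2.resize(w,(512,384)); a=cv2.resize(a[180:300,160:300],(448,384),interpolation=2)
cv2.imwrite("pics/d.png",cv2.resize(np.hstack([w,a]),(800,320)))
E
```

```text
ee_pos: [473.6, 288.2, 99.2]
ft_force: [-0.3, 0.0, -0.9]
width: 55.7
grasp_force: 0.0
edges [(155, -4), (186, 9), (193, -4), (212, -13), (267, -8), (297, 8), (317, 27), (327, -38)]
[-0.3  0.  -0.9] [473.6 288.2  99.2]
124 30 [ 86. 177. 216. 280. 292. 306. 146.] low edge z 2.0
124 20 [110. 180. 214. 268. 286. 306. 170.] low edge z -3.0
124 10 [135. 185. 214. 256. 279. 305. 195.] low edge z -4.0
124 0 [159. 192. 216. 245. 272. 302. 220.] low edge z -1.0
114 30 [ 93. 193. 234. 304. 315. 326. 154.] low edge z 11.0
114 20 [115. 192. 229. 290. 307. 325. 177.] low edge z 7.0
114 10 [138. 194. 226. 274. 297. 322. 201.] low edge z 6.0
114 0 [161. 197. 224. 258. 286. 317. 224.] low edge z 9.0
104 30 [100. 211. 255. 330. 338. 348. 162.] low edge z 20.0
104 20 [121. 206. 247. 314. 329. 346. 184.] low edge z 16.0
104 10 [142. 204. 239. 295. 317. 342. 207.] low edge z 16.0
104 0 [164. 204. 233. 273. 302. 334. 229.] low edge z 19.0
```

View pics/d.png

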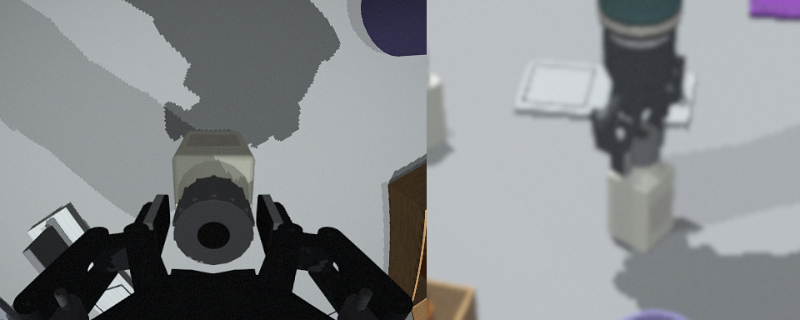

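The bottle stands upright on the bench, free of the pads. The septum is at about (254,282) in full-resolution wrist pixels. I'll locate it and the carry target.

```bash
cat >>h.py <<'E'
def wray(px,z,s):
    f=lambda xy:wproj([[xy[0],xy[1],z]],s["ee_pos"],s["orientation"])[0]-px
    return least_squares(f,s["ee_pos"][:2]).x
def septum(z,s,im,guess):
    P=wproj([[guess[0],guess[1],z]],s["ee_pos"],s["orientation"])[0]; x0,y0=(P-25).astype(int)
    g=im[y0:y0+50,x0:x0+50].max(2); m=(cv2.GaussianBlur(g,(3,3),0)<np.percentile(g,2)+22).astype(np.uint8)
    n,l,st,c=cv2.connectedComponentsWithStats(m)
    k=min(range(1,n),key=lambda i:np.hypot(*(c[i]+[x0,y0]-P))+(1e3 if st[i,4]<60 else 0))
    return c[k]+[x0,y0],st[k],wray(c[k]+[x0,y0],z,s)
E
python3 - <<'E'
from h import *
s=robot.observe(); im=cv2.imread("pics/w3.png"); print(s["ee_pos"],s["joint_positions"].round(2)); print(septum(140,s,im,s["ee_pos"][:2]), wray([254,282],140,s))
q=s["orientation"];w=R.from_quat(np.roll(q,-1)).as_matrix();print(np.arctan2(w[1,1],w[0,1]))
E
```

```text
[473.58186597 288.14596568  99.19341035] [ 0.4   0.39 -0.24  0.95  0.    0.89]
(array([255.89495798, 282.06197479]), array([  5,   4,  39,  31, 952], dtype=int32), array([470.29606442, 289.08306201])) [469.90555849 288.41670283]
1.0818830389828917
```

```bash

python3 -m inch '[[0.65,-0.2,0.05,-0.1,0],[0.65,-0.33,0.08,-0.2,0],[0.65,-0.33,0.08,-0.2,0]]'| grep -E "pos|force|width"
python3 -m inch '[[0.3,0,0,0,0],[0.3,0,0,0,0],[0.3,0,0,0,0],[0.3,0,0,0,0]]'| grep -E "pos|force|width"
python3 -m inch '[[0.3,0,0,1,0],[0.3,0,0,2.5,0],[0.3,0,0,4,0],[0.3,0,0,5,0],[0.3,0,0,5,0]]'| grep -E "pos|force|width"
python3 -m inch '[[0.3,1.5,-2.5,0,0.05],[0.3,4,-6.5,0,0.15],[0.3,6.5,-10.8,0,0.25],[0.3,8.8,-15,0,0.35],[0.3,11,-18.6,0,0.45]]'| grep -E "pos|force|width"
python3 -m inch '[[0.3,1.8,-3,0,0.05],[0.3,2.63,-4.52,0,0.057],[0.3,2.63,-4.52,0,0.057],[0.3,2.63,-4.52,0,0.057]]'| grep -E "pos|ori|force|width"
```

```text
ee_pos: [470.1, 289.0, 97.2]
ft_force: [-0.2, 0.1, -0.1]
width: 55.4
grasp_force: 0.0
ee_pos: [470.5, 289.1, 97.5]
ft_force: [-0.7, 0.8, 5.5]
width: 39.2
grasp_force: 60.7
ee_pos: [470.5, 289.0, 147.8]
ft_force: [-0.2, -0.2, -3.6]
width: 38.9
grasp_force: 60.9
ee_pos: [580.6, 101.3, 146.6]
ft_force: [0.1, -0.1, -3.6]
width: 38.8
grasp_force: 61.2
ee_pos: [606.0, 58.7, 147.1]
orientation: [-0.0, -0.009, 1.0, 0.0]
ft_force: [-1.0, 0.6, -3.4]
width: 38.7
grasp_force: 61.2
```

```bash

python3 -m inch '[[0.3,0.05,-0.1,-1.5,0],[0.3,0.05,-0.1,-2.7,0],[0.3,0.05,-0.1,-3.3,0],[0.3,0.05,-0.1,-3.6,0],[0.3,0.05,-0.1,-3.6,0]]'| grep -E "pos|force|width"
python3 -m inch '[[0.3,0,0,-0.1,0],[0.3,0,0,-0.2,0],[0.3,0,0,-0.2,0]]'| grep -E "pos|force|width"
```

```text
ee_pos: [607.1, 56.8, 111.2]
ft_force: [-0.8, -0.1, -3.1]
width: 38.4
grasp_force: 61.3
ee_pos: [607.3, 56.8, 109.5]
ft_force: [-0.2, 0.1, 0.5]
width: 38.5
grasp_force: 61.6
```

The bottle touches down on the sled. I'll release, rise, and measure the septum from behind it. I'll then take two needle views and combine them in one composite.

```bash

python3 -m inch '[[0.5,0,0,0.1,0],[0.7,0,0,0.3,0],[0.7,0,0,0.3,0],[0.7,0,0,3,0],[0.7,0,0,7,0]]'| grep -E "pos|force|width"
python3 -m inch '[[0.9,0,0,4,0],[0.9,-3,0,7,0],[0.9,-8.2,0,7,0],[0.9,-8.2,0,6,0],[0.9,-8.2,0,6,0]]'| grep -E "pos|force|width"
cat >snap.py <<'E'
from h import *
import sys
s=robot.observe(); im=capture("wrist"); n=sys.argv[1]; cv2.imwrite(f"pics/{n}.png",im); np.savez(n,ee_pos=s["ee_pos"],orientation=s["orientation"]); print(n,s["ee_pos"].round(1))
if len(sys.argv)>2: print(septum(152,s,im,[float(a) for a in sys.argv[2:4]]))
E
python3 snap.py S 607 57
python3 -m inch '[[0.9,-0.2,-4,0,0],[0.9,-0.5,-9,0,0],[0.9,-0.8,-14,0,0],[0.9,-1,-16.7,0,0],[0.9,-1,-16.7,0,0]]'| grep -E "pos|force|width"
python3 -m inch '[[0.9,0,0,0,0]]' >/dev/null; python3 snap.py A
python3 -m inch '[[0.9,0,-4,0,0],[0.9,0,-7.5,0,0],[0.9,0,-7.5,0,0],[0.9,0,-7.5,0,0]]'| grep -E "pos|force|width"
python3 snap.py B
python3 - <<'E'
from h import *
out=[]
for n in "AB":
    d=np.load(n+".npz"); P=wproj([[594.5,-168,167]],d["ee_pos"],d["orientation"])[0]; print(n,P)
    x,y=(P-[45,50]).astype(int); y=min(y,384-100); im=cv2.imread(f"pics/{n}.png")[y:y+100,x:x+90]; print("offset",x,y)
    out.append(cv2.resize(im,(360,400),interpolation=cv2.INTER_LINEAR))
cv2.imwrite("pics/AB.png",cv2.convertScaleAbs(np.hstack(out),alpha=1.6))
E
```

```text
ee_pos: [606.5, 56.8, 179.3]
ft_force: [0.4, 0.5, -0.3]
width: 59.5
grasp_force: 0.0
ee_pos: [525.1, 56.8, 238.9]
ft_force: [0.2, -0.3, -0.1]
width: 77.3
grasp_force: 0.0
S [525.1  56.8 238.9]
(array([254.57058824, 280.45294118]), array([ 17,  19,  16,  14, 170], dtype=int32), array([606.90149268,  56.30169713]))
ee_pos: [515.8, -112.1, 238.9]
ft_force: [0.9, 0.3, -0.5]
width: 77.1
grasp_force: 0.0
A [ 515.6 -109.9  239.1]
ee_pos: [515.3, -184.3, 239.2]
ft_force: [0.4, 1.0, 0.7]
width: 77.2
grasp_force: 0.0
B [ 515.3 -184.3  239.2]
A [189.27583589 284.68388762]
offset 144 234
B [273.70980953 287.42613825]
offset 228 237
```

View pics/AB.png

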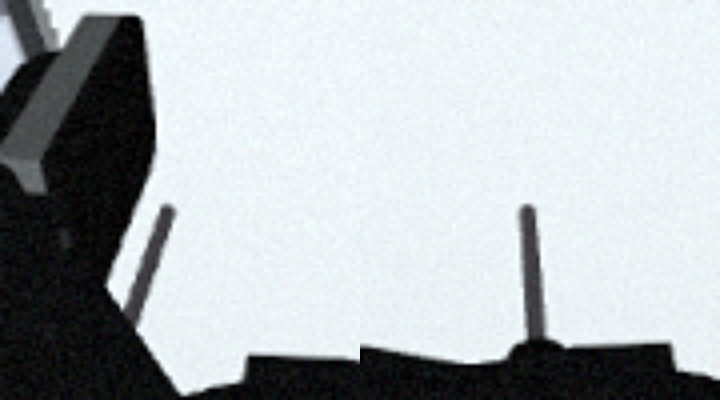

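Needle tip: view A at (169,209), view B at (167,208) of each 4x crop. I'll triangulate it.

```bash
python3 - <<'E'
from h import *
D=[np.load(n+".npz") for n in "AB"]; px=[(185.9,286),(269.4,288.7)]
for d,p in zip(D,px): print(wray(p,167,d))
f=lambda P:np.concatenate([wproj([P],d["ee_pos"],d["orientation"])[0]-p for d,p in zip(D,px)])
r=least_squares(f,(594,-168,167)); print(r.x,r.fun)
# sled edges check in S: project model
d=np.load("S.npz"); g=cv2.imread("pics/S.png")
print(wproj(loc((546.6,56.6,.02),[(-52,10,68),(-52,-10,68),(-98,10,68),(-98,-10,68),(-108,50,12),(-108,-50,12)]),d["ee_pos"],d["orientation"]).round(0))
h=g.max(2)
for z,xs in((68,(-60,-75,-90)),(12,(-20,-104))):
  for x in xs:
    ys=np.arange(-62,62,.5); P=wproj(loc((546.6,56.6,.02),[(x,y,z) for y in ys]),d["ee_pos"],d["orientation"])
    v=cv2.remap(h,P[:,0].astype(np.float32)[None],P[:,1].astype(np.float32)[None],1)[0].astype(float) 
    dv=np.gradient(cv2.GaussianBlur(v[None],(7,1),0)[0]); k=np.argsort(-abs(dv)); sel=[]
    for i in k:
        if abs(dv[i])>2 and all(abs(i-j)>6 for j in sel): sel.append(i)
    print(z,x,sorted((ys[i],round(dv[i],1)) for i in sel[:6]))
E
```

```text
[ 596.18535707 -171.23885386]
[ 595.90295805 -171.70826422]
[ 597.05414656 -171.60239556  165.59066224] [ 0.00847757 -0.12798848 -0.00079179  0.12648373]
[[265. 144.]
 [246. 144.]
 [265. 101.]
 [246. 101.]
 [296.  93.]
 [215.  94.]]
68 -60 [(np.float64(-42.0), np.float64(9.0)), (np.float64(-10.5), np.float64(-27.7)), (np.float64(-7.0), np.float64(3.0)), (np.float64(11.0), np.float64(4.2)), (np.float64(25.5), np.float64(7.1)), (np.float64(42.0), np.float64(-7.7))]
68 -75 [(np.float64(-41.5), np.float64(12.4)), (np.float64(-14.5), np.float64(-5.1)), (np.float64(-10.5), np.float64(-26.4)), (np.float64(-1.5), np.float64(15.0)), (np.float64(9.0), np.float64(-10.2)), (np.float64(42.0), np.float64(-5.4))]
68 -90 [(np.float64(-42.0), np.float64(10.9)), (np.float64(-9.5), np.float64(-17.1)), (np.float64(9.0), np.float64(-10.3)), (np.float64(17.5), np.float64(19.6)), (np.float64(32.0), np.float64(-14.1)), (np.float64(42.0), np.float64(-7.3))]
12 -20 [(np.float64(-50.0), np.float64(8.7)), (np.float64(-24.5), np.float64(6.6)), (np.float64(50.0), np.float64(-6.9))]
12 -104 [(np.float64(-48.5), np.float64(11.5)), (np.float64(2.0), np.float64(-5.9)), (np.float64(10.5), np.float64(-15.8)), (np.float64(19.5), np.float64(20.8)), (np.float64(45.5), np.float64(-15.3)), (np.float64(50.5), np.float64(-6.5))]
```

The needle is at (596,-171.5) and the sled pose is confirmed. Before sliding I'll check the clearance to the purple look-alike.

```bash
python3 - <<'E'
from h import *
im=cv2.imread("pics/top0.png").astype(int); b,g,r=im[...,0],im[...,1],im[...,2]
m=((b-g>40)&(r-g>25)).astype(np.uint8); m[:, :280]=0
n,l,st,c=cv2.connectedComponentsWithStats(m); k=1+np.argmax(st[1:,4]); print(st[k])
pts=np.argwhere(l==k)[:,::-1].astype(np.float32); box=cv2.boxPoints(cv2.minAreaRect(pts)); print(box)
for p in box:
    f=lambda xy:proj("top",[[xy[0],xy[1],12]])[0]-p
    print(p,least_squares(f,(400,-200)).x.round(1))
for n in "AB":
    d=np.load(n+".npz"); w=cv2.imread(f"pics/{n}.png").astype(int); m=((w[...,0]-w[...,1]>25)&(w[...,2]-w[...,1]>12)).astype(np.uint8)
    nn,l,st,c=cv2.connectedComponentsWithStats(m); k=1+np.argmax(st[1:,4]); pts=np.argwhere(l==k)[:,::-1]
    W=np.array([wray(p,12,d) for p in pts[::7]]); print(n,len(pts),W.min(0),W.max(0),W[W[:,0].argmax()],W[W[:,1].argmax()])
E
```

```text
[ 308  216   36   60 1390]
[[306.75623 219.22841]
 [333.25018 214.36217]
 [343.7115  271.31824]
 [317.21753 276.1845 ]]
[306.75623 219.22841] [ 383.2 -143.5]
[333.25018 214.36217] [ 392.  -246.2]
[343.7115  271.31824] [ 175.6 -256.5]
[317.21753 276.1845 ] [ 167.4 -156.4]
A 3161 [ 303.39757663 -238.30126097] [ 379.34694534 -160.55367656] [ 379.34694534 -227.89203535] [ 364.52083521 -160.55367656]
B 3278 [ 307.24389307 -237.9604778 ] [ 379.88484534 -160.31059342] [ 379.88484534 -231.0017656 ] [ 373.90111633 -160.31059342]
```

Clear: the purple sled ends at x≈385–392, and my sled will end at x≈428. Next I grip the handle.

```bash

python3 -m inch '[[1,-1,5,0,0],[1,-2,10,0,0],[1,-3,15,0,0],[1,-4,20,0,0],[1,-4.37,23,0,0]]'| grep -E "pos|force|width"
python3 -m inch '[[1,0,0.95,0,0],[1,0,0.95,-4,0],[1,0,0.95,-8,0],[1,0,0.95,-12,0],[1,0,0.95,-15,0]]'| grep -E "pos|force|width"
python3 -m inch '[[1,0,0,-3,0],[1,0,0,-5.5,0],[1,0,0,-6.6,0],[1,0,0,-6.6,0],[1,0,0,-6.6,0]]'| grep -E "pos|force|width"
python3 -m inch '[[0.05,0,0,0,0],[0.05,0,0,0,0],[0.05,0,0,0,0],[0.05,0,0,0,0],[0.05,0,0,0,0]]'| grep -E "pos|force|width"
python3 -m inch '[[0.05,0,0,0,0],[0.05,0,0,0,0]]'
```

```text
ee_pos: [470.3, 47.7, 239.7]
ft_force: [0.3, 0.0, 0.3]
width: 85.5
grasp_force: 0.0
ee_pos: [471.0, 54.1, 87.8]
ft_force: [1.0, -0.4, -0.4]
width: 85.1
grasp_force: 0.0
ee_pos: [472.0, 54.2, 24.1]
ft_force: [0.1, 0.4, -0.0]
width: 85.6
grasp_force: 0.0
ee_pos: [471.5, 54.5, 23.5]
ft_force: [-1.8, -0.0, 5.3]
width: 19.5
grasp_force: 59.3
time: 22.22
ee_pos: [471.5, 54.5, 23.5]
orientation: [0.0, -0.009, 1.0, 0.0]
ft_force: [-1.7, 1.2, 5.7]
width: 19.4
grasp_force: 59.3
```

```bash

python3 -m inch '[[0.05,0,-0.4,0,0],[0.05,-0.1,-1.2,0,0],[0.05,-0.1,-2.4,0,0],[0.05,-0.2,-3.6,0,0],[0.05,-0.2,-4.8,0,0]]'| grep -E "pos|force|width"
python3 -m inch '[[0.05,0,-1.2,0,0],[0.05,-0.1,-2.4,0,0],[0.05,-0.1,-3.6,0,0],[0.05,-0.2,-4.8,0,0],[0.05,-0.3,-6,0,0]]'| grep -E "pos|force|width"
python3 -m inch '[[0.05,0,-1.2,0,0],[0.05,-0.1,-2.4,0,0],[0.05,-0.1,-3.6,0,0],[0.05,-0.2,-4.8,0,0],[0.05,-0.3,-6,0,0]]'| grep -E "pos|force|width"
python3 -m inch '[[0.05,0,-1.2,0,0],[0.05,-0.1,-2.4,0,0],[0.05,-0.2,-3.6,0,0],[0.05,-0.2,-4.6,0,0],[0.05,-0.3,-5.4,0,0]]'| grep -E "pos|force|width"
python3 -m inch '[[0.05,0,-0.3,0,0],[0.05,0,-0.58,0,0],[0.05,0,-0.58,0,0],[0.05,0,-0.58,0,0]]'| grep -E "pos|force|width|ori"
```

```text
ee_pos: [469.6, 6.8, 23.6]
ft_force: [0.1, 7.8, 5.1]
width: 19.5
grasp_force: 59.6
ee_pos: [466.6, -53.2, 23.6]
ft_force: [0.6, 8.4, 5.4]
width: 19.1
grasp_force: 59.5
ee_pos: [463.6, -113.1, 23.5]
ft_force: [1.4, 8.7, 7.9]
width: 19.6
grasp_force: 59.7
ee_pos: [460.6, -167.1, 23.6]
ft_force: [2.6, 9.1, 6.9]
width: 19.5
grasp_force: 60.0
ee_pos: [460.5, -172.9, 23.6]
orientation: [0.0, -0.01, 1.0, 0.001]
ft_force: [-0.2, 5.5, 7.3]
width: 19.7
grasp_force: 59.9
```

```bash

python3 -m inch '[[0.4,0,0,0,0],[0.9,0,0,0,0],[0.9,0,0,0,0],[0.9,0,0,0,0],[0.9,0,0,2,0]]'| grep -E "pos|force|width"
python3 -m inch '[[0.9,0,0,3,0],[0.9,0,0,8,0],[0.9,0,0,13,0],[0.9,0,0,18,0],[0.9,0,0,19.6,0]]'| grep -E "pos|force"
python3 -m inch '[[0.9,2,-0.4,0,0],[0.9,4,-1,0,0],[0.9,5.5,-1.1,0,0],[0.9,5.5,-1.1,0,0],[0.9,5.5,-1.1,0,0]]'| grep -E "pos|force"
python3 snap.py C 596 -171.5
python3 - <<'E'
from h import *
d=np.load("C.npz"); im=cv2.imread("pics/C.png")
print(wproj([[597.05,-171.6,165.6],[596,-171.5,152]],d["ee_pos"],d["orientation"]))
x,y=wproj([[596,-171.5,152]],d["ee_pos"],d["orientation"])[0].astype(int)
print(im.max(2)[y-16:y+30:2,x-30:x+31:2])
E
```

```text
ee_pos: [459.7, -173.1, 42.6]
ft_force: [0.3, 0.1, 1.1]
width: 76.8
grasp_force: 0.0
ee_pos: [461.1, -173.9, 242.1]
ft_force: [-0.2, -0.2, -0.5]
grasp_force: 0.0
ee_pos: [514.9, -184.3, 239.2]
ft_force: [-0.5, -0.6, 0.1]
grasp_force: 0.0
C [ 514.9 -184.3  239.2]
(array([269.39226519, 279.52486188]), array([ 18,  19,  17,  14, 181], dtype=int32), array([ 595.74546486, -171.12642274]))
[[269.44105357 289.1978093 ]
 [268.97499856 279.7496453 ]]
[[158 159 157 217 227  59  31  33  35  39  35  34  49  52  46  58  68  63
   63  71  68  42  30  37  29  33 174  99 157 158 158]
 [158 155 153 214 225  33  30  37  33  35  44  50  45  52  43  49  44  59
   67  69  66  67  58  33  37  34 117 113 159 157 157]
 [159 157 155 212 224  39  32  47  37  44  52  51  49  49  45  45  48  58
   64  68  67  68  66  71  46  40  46 116 156 155 155]
 [157 159 159 207 227  39  28  34  50  44  45  48  48  44  48  47  49  45
   58  68  69  69  68  70  68  31  45 117 156 156 157]
 [160 154 157 210 230  38  30  51  51  51  47  45  49  50  51  53  52  48
   58  62  66  70  68  65  69  68  25 164 153 158 154]
 [156 156
[... 1613 characters left out ...]
  156 157 153 153 153 158 155 154 157 163 155 155 156]
 [156 157 154 157 153 154 152 158 157 153 155 159 156 155 156  94  43  78
  155 155 156 154 154 156 158 155 157 156 156 155 156]
 [161 156 158 151 155 156 158 153 153 154 157 155 152 154 151  92  49  39
  155 156 157 159 154 154 157 157 154 155 157 159 153]
 [154 156 154 153 158 157 155 155 154 158 155 158 155 152 155 113  42  30
  162 152 156 156 152 156 153 155 154 153 153 154 154]
 [153 156 157 153 154 156 153 156 155 156 154 154 156 154 156 123  41  39
  160 153 154 153 156 156 160 157 154 155 154 152 156]
 [159 155 154 156 155 153 155 154 160 153 154 161 154 154 156 136  38  38
  159 157 154 157 155 154 156 157 157 154 156 158 160]]
```

The septum measures (595.7,-171.1), within 1 mm of the needle at (596,-171.5). I'll back the arm away and hand the job in.

```bash

python3 -m inch '[[0.9,-2,0.5,0,0],[0.9,-5,1,2,0],[0.9,-8,1,3,0],[0.9,-8,1,3,0],[0.9,-8,1,3,0]]'| grep -E "time|pos"
python3 snap.py D 596 -171.5
python3 -c "
from rig import robot
print(robot.job_done())"
```

```text
time: 27.78
ee_pos: [435.5, -174.5, 269.3]
D [ 435.5 -174.5  269.3]
(array([256.92222222, 321.25555556]), array([20, 21, 13,  9, 90], dtype=int32), array([ 595.74651242, -171.17588969]))
the job is handed in; nothing more can be done
None
```

The bottle stands upright and released on the sled's marked square, and the sled was slid along the bench until the septum measured within about 1 mm of the needle axis. I handed the job in at about 28 s of robot time; the one rough moment was a 72 N press on the bottle (wrist limit 120 N).

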